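# Fit a keyed drive shaft into a bench drive unit and hold it home

## Robot

A 7-joint arm with a two-finger parallel gripper is mounted at the origin on the work surface; the furniture and walls round the work are solid. World frame = base frame: x ahead of the robot, y to its left, z up, the work surface at z = 0. Lengths are in m, angles in rad, forces in N, time in s.
With the tool pointing down it reaches from about 0.425 to 0.95 m from the base axis. Payload 4.7 kg.
Tool frame: the origin (TCP) lies between the finger pads; the fingertips stand 25 mm ahead of it and the grasp point (between the pads) lies 6 mm ahead of it; x points along the fingers, z is the direction in which the jaws open and shut, and the axes are right-handed (so a half turn about x gives the same grasp; the last joint's range is limited). The gripper opens to 85 mm and grips with 20 to 120 N. Pads are 22 mm wide; open, the fingers measure 114 mm over their backs; the gripper's body (76 mm by 85 mm) begins 54 mm behind the grasp point. The pads swing forward as they close: fully open they stand 13 mm farther back than shut.
Start: joints at [1.219, 0.469, -0.049, 1.532, 0.024, 1.141, -0.082], TCP at [0.214, -0.64, 0.231] pointing down, gripper open.
Joint ranges: [-2.59, 2.59], [-0.33, 1.99], [-1.39, 1.29], [0.1, 2.45], [-1.04, 4.18], [0.21, 1.99], [-2.66, 2.66]. Speed limits (rad/s): [2.57, 2.57, 3.14, 3.14, 3.14, 3.14, 3.14].

## Interface

Orientations are given as a 3x3 rotation matrix whose columns are the frame's x, y, z axes.
In Python, from rig import * gives the robot as it stands. Calls block until the motion is done:
- movep(position, orientation): joint-space move of the TCP to a pose.
- move_l(position, attitude=None, feed=0.15, until_force=None): straight line of the TCP; attitude=None keeps the orientation; feed is the mean speed in m/s. With until_force (N) it stops when the force on the tool has changed by that much, and returns True; else False.
- move_joints(angles): joint-space move.
- command_gripper(opening, newtons=None): finger opening in m; newtons is the grip in N (None keeps the last); returns when the fingers have stopped.
- sleep(seconds).
- inverse_kinematics(position, orientation): joint angles nearest the present ones, or None.
- sense(): the state.
- camera(name): name is "scene" or "top"; returns (picture, depth): 480x640x3 uint8, red, green, blue; 480x640 float32, m along the optical axis (not along the pixel's ray), 0 where there is no reading.
- camera_params(name): a dict with "K" (3x3 intrinsics, pixels), "dist" ([k1, k2, p1, p2, k3] as OpenCV has them; the pictures are not rectified), "position" and "rotation" of the camera in the world. Camera axes: x right, y down, z forward; pixel columns grow to the right and rows downward; lengths in m; the calibration is good to about 2 mm. A picture is of the moment at which its call begins. camera_params takes no time and is no camera call.
A pose or a line that the arm cannot do raises Unreachable and nothing moves.
- finish_job(): hands the job in, once; it reports no verdict.
The state is a dict: "time_s": time; "joint_pos": joint angles; "qd": joint speeds; "joint_efforts": joint torques, N m; "position": TCP position; "tcp_rot": TCP orientation; "wrist_force": force on the tool from outside, world axes, zero at the start; "ft_torque": the same for the moment, N m; "finger_gap": finger opening in m.
Only numpy, scipy, OpenCV 4.12 (cv2) and the standard library are available. Lean on these libraries where they do the work, as an engineer would, in place of code of your own. Each camera call takes 0.05 s, during which the arm holds its last target.

## Task

Fit the steel drive shaft (the tall one with the flat-sided head and keyed foot, not the short plain rod) to the bench drive unit: lift it out of its rack, slide it foot first down the unit's upright guide tube, and turn it either way while pushing until its keys slip into the hub at the bottom. Then keep pushing against the hub's spring until the hub is down at its stop, and finish like that, still gripping the shaft and holding it pressed down. Leave the plain rod and everything else on the bench where they are.

Things in the scene. Friction and masses are not known exactly. Their poses are not given: they have to be found in the camera images.
- shaft_head (a point): Centre of the grip head of the loose drive shaft (steel, 123 mm tall, 0.22 kg, upright in either well of the rack). Aluminium head: 30 mm along x, 22 mm along y, 38 mm tall; this point is half-way up, 104 mm above the foot. Grip across the flats, along y. z = up the shaft; x = direction of the keys (head's longer side). A half turn about z makes no difference.
- shaft_tip (a point): Centre of the shaft's foot, axes as shaft_head. From the foot up: 12 mm round nose, 14 mm long, with two opposite keys (together a bar 20 mm along x, 5 mm wide, flush with the foot); 22 mm round shank, 66 mm long; 32 mm round collar, 5 mm thick; the head.
- rack: White plastic block, fixed, 60 x 150 x 60 mm (x, y, z), origin at the centre of its underside; two round wells 25 mm wide, 52 mm deep at y = +40 and -40 mm: one holds the shaft, the other the plain rod (which is in which varies). Lift the shaft straight up at least 60 mm to clear it.
- plain_rod: Short plain steel rod, 22 mm in diameter and 77 mm long, no head or keys, standing in the other well; its top is 85 mm above the bench. Origin at its foot. To be left alone.
- drive_unit: Bench drive unit, fixed: white housing 130 x 110 mm, 45 mm high, guide tube standing on it. Origin on the bench below the tube's axis, x away from the side with knob and switch. The keyed hub sits inside the tube, its top face 50 mm below the tube's mouth; a stiff motor keeps it from turning up to about 0.4 N m (light drag of the keys does not turn it).
- tube_mouth (a point): Centre of the top rim of the upright guide tube, 135 mm above the bench. Tube 40 mm outside, bore 24 mm, with a 45 degree flare to 32 mm in its top 4 mm. z = up the tube axis; x as drive_unit.
- hub_face (a point): Point on the tube axis in the hub's top face; moves up and down with the hub, does not turn with it (axes as drive_unit). 14.4 mm bore with a keyway slot 7.2 x 22.4 mm across it. The slot's direction is not given: anywhere within 0.55 rad either way of this x. Keys rest on the face unless within about 0.1 rad of the slot; once in, the shaft drops 14 mm until its shoulder meets the face.
- hub_press (a joint): How far the sprung hub is pushed down, m: 0 = up, 0.010 = at its stop. The spring takes about 5 N to start and 12 N at the stop (the shaft weighs 2 to 3 N), and pushes the shaft up again if let go. With the shaft's shoulder on the hub and the hub at the stop, the foot is 74 mm below the tube's mouth and the collar's underside 6 mm above it.
- ballpoint: Thin pen lying on the bench, 142 x 9 x 11 mm; origin at its underside. A bystander, to be left alone.
- timer: Small flat timer, 60 x 66 x 18 mm; origin at its underside. A bystander, to be left alone.
- tape_roll: Roll of tape lying flat, 65 mm across, 19 mm high; origin at its underside. A bystander, to be left alone.
- beaker_250: Glass beaker, 71 mm across, 92 mm high; origin at its underside. A bystander, to be left alone.
- tube50_2: Capped tube standing upright, 34 mm across, 113 mm high; origin at its underside. A bystander, to be left alone.
- petri_dish: Flat round dish, 60 mm across, 13 mm high; origin at its underside. A bystander, to be left alone.
Not all that is in view belongs to the job. What is shaped like the part that bears shaft_head but blue or pink is not meant.

How it is judged:
By the outcome, as a careful person would: the job done as asked, in the order asked, and still so for the second after the job is handed in, while the arm keeps its last pose, push and grip.
It also fails if it takes over 48 s, if anything falls off the work surface, if the arm or the gripper's body presses on something with over 40 N, if the wrist force passes 120 N, or if a joint passes its speed limit or range.

## Working session

There is one attempt and no reset: what is moved stays moved. The work goes in short steps, each a Python script; the robot and the scene stay as the last script left them, time stands still between calls to the robot, and variables do not carry over. Pictures are saved under pics/ and viewed, and the job is handed in when it is done.

```bash
ls; mkdir -p pics; python3 - <<'E'
from rig import *
import cv2,numpy as np
for n in("scene","top"):
    p,d=camera(n); cv2.imwrite(f"pics/{n}0.png",p[:,:,::-1]); np.save(f"pics/{n}0.npy",d); c=camera_params(n); print(n,c)
s=sense();print(s["time_s"],s["position"],s["tcp_rot"],s["wrist_force"])
E
```

```text
pics
scene {'K': array([[568.83979537,   0.        , 324.38573208],
       [  0.        , 568.83979537, 239.02584864],
       [  0.        ,   0.        ,   1.        ]]), 'dist': array([-0.10225429,  0.        ,  0.        ,  0.        ,  0.        ]), 'position': array([-0.10897478,  0.25894358,  0.83958878]), 'rotation': array([[-0.24821256, -0.67825326,  0.69163794],
       [-0.96870094,  0.17600178, -0.17504817],
       [-0.00300251, -0.71343947, -0.70071043]])}
top {'K': array([[457.9737954 ,   0.        , 327.82778998],
       [  0.        , 457.9737954 , 230.04691398],
       [  0.        ,   0.        ,   1.        ]]), 'dist': array([-0.04482382,  0.        ,  0.        ,  0.        ,  0.        ]), 'position': array([0.55076854, 0.07831613, 0.95383054]), 'rotation': array([[ 2.71376722e-02, -9.97176120e-01,  7.00237944e-02],
       [-9.99630793e-01, -2.71656388e-02,  5.53047501e-04],
       [ 1.35075535e-03, -7.00129496e-02, -9.97545168e-01]])}
0.1 [ 0.21396192 -0.6396122   0.23023907] [[-6.48641116e-04  9.48342802e-01  3.17246763e-01]
 [ 1.69413146e-03  3.17247416e-01 -9.48341292e-01]
 [-9.99998355e-01 -7.76754329e-05 -1.81239709e-03]] [0.38247752 0.39809586 0.62973406]
```

View pics/scene0.png

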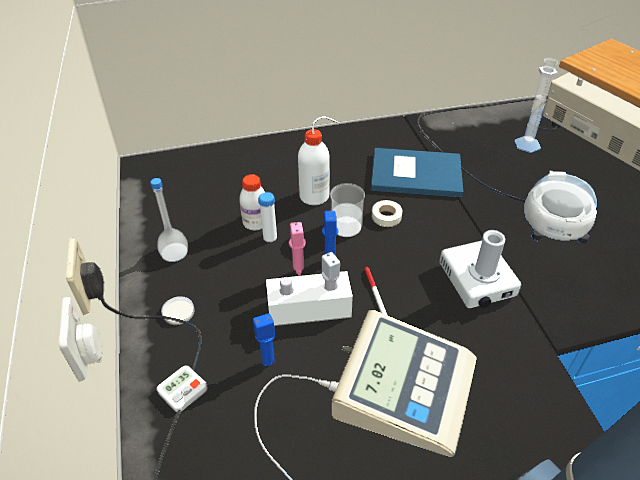

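View pics/top0.png

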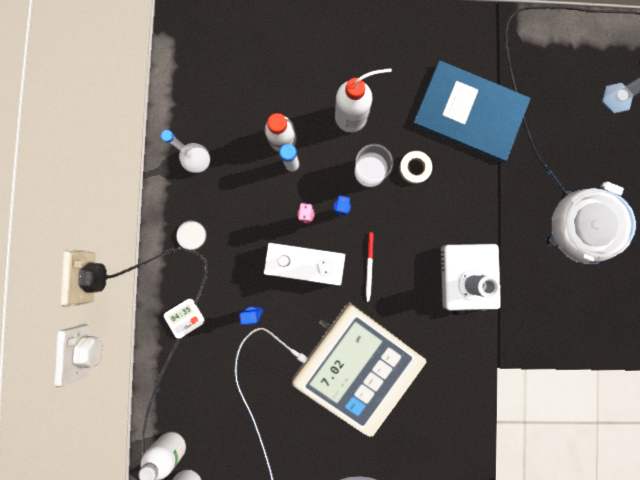

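Candidates for the shaft head, by scene pixel:
- Grey (331,268) in the rack: this fits, being aluminium and standing in a rack well.
- Pink (297,240), blue (331,228) and blue (264,335): these are the lookalikes to ignore.
- Grey (286,286): the low plain rod.

I'll confirm with a crop.

```bash
python3 - <<'E'
import cv2,numpy as np
a=cv2.imread("pics/scene0.png")[235:335,255:365];b=cv2.imread("pics/top0.png")[230:300,255:355];c=cv2.imread("pics/top0.png")[230:325,425:520];d=cv2.imread("pics/scene0.png")[220:315,430:530]
r=lambda i:cv2.resize(i,(400,300),interpolation=cv2.INTER_CUBIC)
cv2.imwrite("pics/crop0.png",np.vstack([np.hstack([r(a),r(b)]),np.hstack([r(d),r(c)])]))
E
```

```text
(no output)
```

View pics/crop0.png

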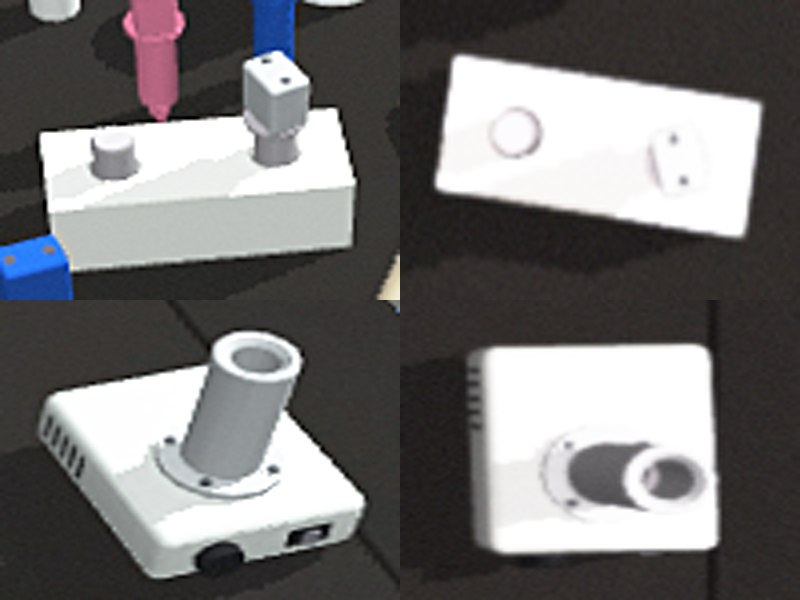

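```bash
cat > h.py <<'E'
import cv2,numpy as np
from rig import camera_params
def cloud(n,d):
    c=camera_params(n);h,w=d.shape
    u,v=np.meshgrid(np.arange(w),np.arange(h))
    p=cv2.undistortPoints(np.stack([u,v],-1).reshape(-1,1,2).astype(np.float64),c["K"],c["dist"]).reshape(h,w,2)
    P=np.dstack([p,np.ones((h,w))])*d[...,None]
    return P@c["rotation"].T+c["position"]
def ray(n,uv,z):
    c=camera_params(n)
    p=cv2.undistortPoints(np.array(uv,float).reshape(-1,1,2),c["K"],c["dist"]).reshape(-1,2)
    r=np.c_[p,np.ones(len(p))]@c["rotation"].T
    return c["position"]+r*((z-c["position"][2])/r[:,2])[:,None]
E
python3 - <<'E'
from h import *
boxes={"top":{"head":(412-100,250,345,285),"rod":(270,250,300,275),"rack":(258,238,350,290),"tube":(455,262,510,308)},
"scene":{"head":(315,248,347,285),"rod":(275,270,300,300),"rack":(260,262,358,325),"tube":(470,225,512,262)}}
rng={"head":(.124,.138),"rod":(.08,.09),"rack":(.055,.065),"tube":(.129,.141)}
for n in boxes:
    d=np.load(f"pics/{n}0.npy");C=cloud(n,d)
    for k,(a,b,c,e) in boxes[n].items():
        Q=C[b:e,a:c].reshape(-1,3);Q=Q[np.isfinite(Q).all(1)];print(n,k,np.unique(np.round(Q[:,2],2),return_counts=True))
        m=(Q[:,2]>rng[k][0])&(Q[:,2]<rng[k][1]);Q=Q[m]
        if len(Q)<5: continue
        r=cv2.minAreaRect((Q[:,:2]*1000).astype(np.float32))
        print("  ",len(Q),"med",np.median(Q,0).round(4),"mean",Q.mean(0).round(4),r)
E
```

```text
top head (array([-0.01, -0.  ,  0.05,  0.06,  0.09,  0.12,  0.13,  0.95]), array([  4, 204,   9, 695,  37,   2, 197,   7]))
   199 med [0.5418 0.084  0.1294] mean [0.5414 0.084  0.1294] ((541.4315795898438, 84.19209289550781), (29.61321258544922, 21.89752769470215), 15.551116943359375)
top rod (array([0.  , 0.01, 0.02, 0.03, 0.04, 0.05, 0.06, 0.07, 0.08, 0.09, 0.95]), array([  3,   3,   1,   5,   4,  15, 607,   3,  91,  13,   5]))
   98 med [0.5507 0.1639 0.0831] mean [0.5506 0.1634 0.0832] ((550.679443359375, 163.38668823242188), (18.981685638427734, 20.871665954589844), 1.8461323976516724)
top rack (array([-0.01, -0.  ,  0.01,  0.02,  0.03,  0.04,  0.05,  0.06,  0.07,
        0.08,  0.09,  0.12,  0.13,  0.95]), array([  69, 2347,    3,    1,    5,    4,   30, 1959,    3,   91,   50,
          2,  197,   23]))
   1959 med [0.5462 0.1271 0.0586] mean [0.5461 0.1257 0.0587] ((545.85107421875, 124.08197021484375), (150.20187377929688, 60.0003547668457), 83.24594116210938)
top tube (array([-0.01, -0.  ,  0.04,  0.05,  0.06,  0.07,  0.08,  0.09,  0.1 ,
        0.11,  0.12,  0.13,  0.14, 
[... 1039 characters left out ...]
,  0.07,
        0.08,  0.09,  0.1 ,  0.11,  0.12,  0.13,  0.84]), array([  18, 2090,  284,  301,  319,  310,  302, 1831,   86,  112,   92,
         65,   74,  200,   66,   24]))
   1831 med [0.54   0.1266 0.0594] mean [0.5427 0.1261 0.0594] ((547.5313110351562, 122.99456024169922), (150.16493225097656, 64.0001220703125), 83.23719024658203)
scene tube (array([-0.01, -0.  ,  0.04,  0.05,  0.07,  0.08,  0.09,  0.1 ,  0.11,
        0.12,  0.13,  0.14,  0.84]), array([ 25, 666, 118,  83,   4,  14,  60,  87, 104, 135, 236,  18,   4]))
   190 med [ 0.5143 -0.211   0.1328] mean [ 0.5139 -0.2113  0.1327] ((514.6953125, -211.44989013671875), (37.16701889038086, 38.585411071777344), 56.42398452758789)
```

The crop confirms it. The grey head with the collar, in the rack's right well (top 324,267), is the shaft, and the low disc at (284,261) is the plain rod. Next I'll get the unit's yaw and check reach over the planned turn range.

```bash
cat >> h.py <<'E'
def att(th): # th: direction of tool z (jaws), tool down
    x=np.array([0,0,-1.]);z=np.array([np.cos(th),np.sin(th),0]);return np.c_[x,np.cross(z,x),z]
E
python3 - <<'E'
from h import *
from rig import *
d=np.load("pics/top0.npy");Q=cloud("top",d)[230:325,430:515].reshape(-1,3)
Q=Q[(Q[:,2]>.035)&(Q[:,2]<.05)];print(cv2.minAreaRect((Q[:,:2]*1000).astype(np.float32)))
s=sense();print(s["finger_gap"])
H=np.array([.5416,.0841]);T=np.array([.5147,-.2118])
print("above head",inverse_kinematics([*H,.28],att(np.radians(-74.5))),inverse_kinematics([*H,.121],att(np.radians(-74.5))))
for a in range(-130,-40,10):
  for z in(.3,.175): 
    q=inverse_kinematics([*T,z],att(np.radians(a)));print(a,z,None if q is None else np.round(q,2))
E
```

```text
((525.8275146484375, -211.30203247070312), (140.10009765625, 110.1656265258789), 3.4125020503997803)
0.08542513855367315
above head [ 0.4188917   0.32006616 -0.81338872  1.74010067  0.24896327  1.18854329
 -1.76327273] [ 0.28643807  0.47577925 -0.66951685  1.91805775  0.379055    0.8759856
 -1.87664305]
-130 0.3 [ 0.44  0.23 -0.15  1.72  0.04  1.2  -1.99]
-130 0.175 [ 0.39  0.34 -0.09  1.88  0.04  0.93 -1.99]
-120 0.3 [ 0.46  0.23 -0.18  1.72  0.04  1.2  -1.82]
-120 0.175 [ 0.41  0.34 -0.12  1.87  0.05  0.93 -1.83]
-110 0.3 [ 0.48  0.23 -0.2   1.72  0.05  1.2  -1.65]
-110 0.175 [ 0.44  0.34 -0.16  1.87  0.07  0.93 -1.67]
-100 0.3 [ 0.51  0.23 -0.24  1.72  0.06  1.2  -1.49]
-100 0.175 [ 0.48  0.34 -0.2   1.87  0.08  0.93 -1.51]
-90 0.3 [ 0.54  0.24 -0.27  1.72  0.07  1.2  -1.32]
-90 0.175 [ 0.51  0.35 -0.24  1.87  0.1   0.94 -1.35]
-80 0.3 [ 0.55  0.24 -0.28  1.72  0.07  1.2  -1.15]
-80 0.175 [ 0.53  0.35 -0.28  1.87  0.12  0.94 -1.19]
-70 0.3 [ 0.57  0.24 -0.31  1.71  0.08  1.2  -0.98]
-70 0.175 [ 0.56  0.35 -0.31  1.87  0.13  0.94 -1.03]
-60 0.3 [ 0.6   0.24 -0.34  1.71  0.09  1.2  -0.82]
-60 0.175 [ 0.59  0.36 -0.34  1.86  0.14  0.94 -0.87]
-50 0.3 [ 0.62  0.25 -0.38  1.71  0.1   1.2  -0.65]
-50 0.175 [ 0.61  0.36 -0.37  1.86  0.16  0.95 -0.71]
```

```bash
python3 - <<'E'
from h import *
from rig import *
A=att(np.radians(-74.5));H=[.5416,.0841]
try: move_l([.25,-.6,.32],feed=.25)
except Exception as e: print(e)
movep([*H,.30],A)
command_gripper(.06)
move_l([*H,.19],A,feed=.15)
s=sense();print(s["time_s"],s["position"],s["wrist_force"],s["finger_gap"])
for n in("scene","top"):
    p,d=camera(n); cv2.imwrite(f"pics/{n}1.png",p[:,:,::-1])
E
python3 -c "
import cv2,numpy as np
a=cv2.imread('pics/scene1.png')[180:340,220:440];b=cv2.imread('pics/top1.png')[180:340,220:440]
cv2.imwrite('pics/c1.png',np.hstack([cv2.resize(i,(400,300)) for i in(a,b)]))"
```

```text
4.5583 [0.54224776 0.08448507 0.19085022] [-0.83981198 -0.10493531  0.45313335] 0.05997423212887643
```

View pics/c1.png

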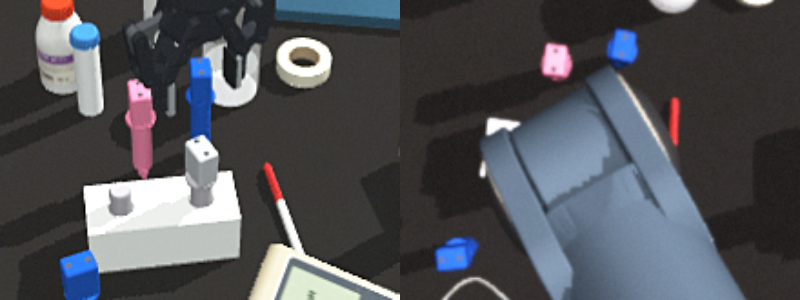

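```bash
python3 - <<'E'
from h import *
from rig import *
c=camera_params("scene");R=c["rotation"].T
s=sense();P=np.array(s["position"]);M=np.array(s["tcp_rot"]);print(M.round(3))
pts=np.array([P+M@[.02,0,g] for g in(-.035,0,.035)]+[[.5416,.0841,.131]])
uv,_=cv2.projectPoints(pts,cv2.Rodrigues(R)[0],-R@c["position"],c["K"],c["dist"]);uv=uv.reshape(-1,2)
print(uv, ((uv-[220,180])*[400/220,300/160]))
E
```

```text
[[ 0.002  0.964  0.267]
 [ 0.     0.267 -0.964]
 [-1.     0.002  0.   ]]
[[311.64462947 249.11575252]
 [329.99348721 241.62345623]
 [347.86748628 234.32388945]
 [330.21717542 258.53099831]] [[166.62659903 129.59203598]
 [199.98815856 115.54398043]
 [232.4863387  101.85729272]
 [200.3948644  147.24562183]]
```

The picture agrees with the kinematics: the fingertips at crop (170,115) and (235,88) straddle the head at (200,147). I'll descend and grip.

```bash
python3 - <<'E'
from h import *
from rig import *
A=att(np.radians(-74.5));H=[.5416,.0841]
print(move_l([*H,.121],A,feed=.08,until_force=8))
s=sense();print(s["time_s"],s["position"],s["wrist_force"])
command_gripper(.0,60)
s=sense();print(s["time_s"],s["position"],s["wrist_force"],s["ft_torque"],s["finger_gap"])
print(move_l([*H,.145],A,feed=.06,until_force=15))
s=sense();print(s["time_s"],s["position"],s["wrist_force"],s["finger_gap"])
E
```

```text
False
5.6667 [0.54201612 0.08437444 0.12143453] [-0.7500464  -0.27559293 -0.35423478]
6.1 [0.54210151 0.08419684 0.12167614] [-0.78393018  1.05712629  4.14292918] [-0.13655747  0.15246173  0.01854234] 0.02003796288121088
False
6.65 [0.54146927 0.08396975 0.14510502] [-0.04229563 -0.1837357  -1.76321726] 0.02006064234926868
```

```bash
python3 - <<'E'
from h import *
from rig import *
A=att(np.radians(-74.5));H=[.5416,.0841];T=[.5147,-.2118]
print(move_l([*H,.30],A,feed=.15,until_force=20))
move_l([*T,.30],att(np.radians(-74.5)),feed=.2)
s=sense();print(s["time_s"],s["position"],s["wrist_force"],s["finger_gap"],s["joint_pos"])
for n in("scene","top"):
    p,d=camera(n); cv2.imwrite(f"pics/{n}2.png",p[:,:,::-1]);np.save(f"pics/{n}2.npy",d)
a=cv2.imread('pics/scene2.png')[140:320,400:600];b=cv2.imread('pics/scene2.png')[220:400,220:420]
cv2.imwrite('pics/c2.png',np.hstack([cv2.resize(i,(400,360)) for i in(a,b)]))
E
```

```text
False
9.4667 [ 0.51497179 -0.21028278  0.30013145] [ 0.28313443 -0.65830562 -2.44343827] 0.01976809095118768 [ 0.8850504   0.2963505  -0.71488389  1.6975316   0.20441073  1.22411914
 -1.17614966]
```

View pics/c2.png

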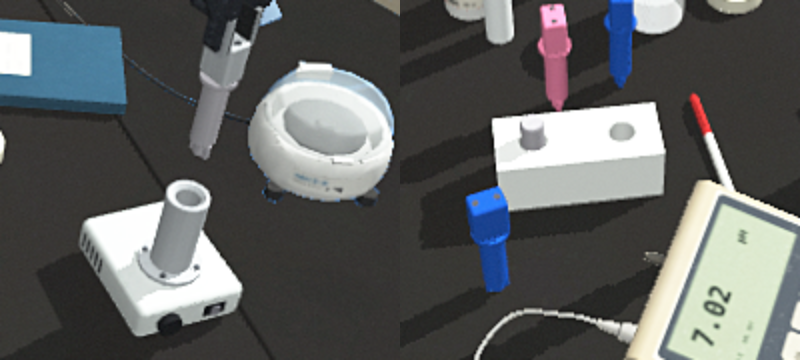

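```bash
python3 - <<'E'
from h import *
from scipy.optimize import least_squares
C=cloud("scene",np.load("pics/scene2.npy"))[140:320,440:560].reshape(-1,3)
def fit(lo,hi,r):
    Q=C[(C[:,2]>lo)&(C[:,2]<hi)&(np.hypot(C[:,0]-.515,C[:,1]+.211)<.03)]
    f=least_squares(lambda c:np.hypot(Q[:,0]-c[0],Q[:,1]-c[1])-r,[.515,-.211],loss="soft_l1",f_scale=.001)
    print(lo,r,len(Q),f.x.round(4),np.std(f.fun).round(4))
for z in np.arange(.205,.265,.01): fit(z,z+.01,.011)
for z in np.arange(.07,.12,.015): fit(z,z+.015,.02)
Q=C[np.hypot(C[:,0]-.515,C[:,1]+.211)<.03];print(np.histogram(Q[:,2],np.arange(.12,.32,.01)))
E
```

```text
0.205 0.011 60 [ 0.5162 -0.2104] 0.001
0.215 0.011 65 [ 0.5169 -0.2105] 0.0012
0.225 0.011 66 [ 0.5166 -0.2103] 0.0011
0.23500000000000001 0.011 67 [ 0.5168 -0.2106] 0.001
0.24500000000000002 0.011 68 [ 0.5166 -0.2106] 0.001
0.255 0.011 38 [ 0.5168 -0.2103] 0.0011
0.265 0.011 108 [ 0.5127 -0.2085] 0.0022
0.07 0.02 125 [ 0.5166 -0.2131] 0.0012
0.085 0.02 126 [ 0.5169 -0.2133] 0.0012
0.1 0.02 138 [ 0.5166 -0.213 ] 0.0027
0.115 0.02 217 [ 0.5154 -0.2119] 0.0032
(array([144, 176,   0,   0,   0,   0,  20,  32,  55,  67,  60,  67,  64,
        66,  60, 110, 113,  89, 148]), array([0.12, 0.13, 0.14, 0.15, 0.16, 0.17, 0.18, 0.19, 0.2 , 0.21, 0.22,
       0.23, 0.24, 0.25, 0.26, 0.27, 0.28, 0.29, 0.3 , 0.31]))
```

```bash
python3 - <<'E'
from h import *
from rig import *
s=sense();print(s["position"])
T=np.array([.5150,-.2127]);A=att(np.radians(-50))
move_l([*T,.30],A,feed=.03) if False else movep([*T,.30],A)
s=sense();e=T-s["position"][:2];print(s["time_s"],s["position"],e)
print(move_l([*T,.258],A,feed=.08,until_force=6))
s=sense();print(s["time_s"],s["position"],s["wrist_force"])
print(move_l([*T,.232],A,feed=.03,until_force=5))
s=sense();print(s["time_s"],s["position"],s["wrist_force"],s["ft_torque"])
p,d=camera("scene");cv2.imwrite("pics/s3.png",cv2.resize(p[150:330,400:600,::-1],(600,540)))
E
```

```text
[ 0.51499331 -0.21050067  0.30015073]
10.0333 [ 0.51503638 -0.21239867  0.30001606] [-3.63794318e-05 -3.01328765e-04]
False
10.7083 [ 0.51521475 -0.21263683  0.25799876] [ 0.25540388 -0.16413947 -1.8777983 ]
False
11.725 [ 0.51517537 -0.21272193  0.23222474] [-0.39242957 -1.2705439  -2.42065926] [ 0.0025108  -0.00341874 -0.00502302]
```

View pics/s3.png

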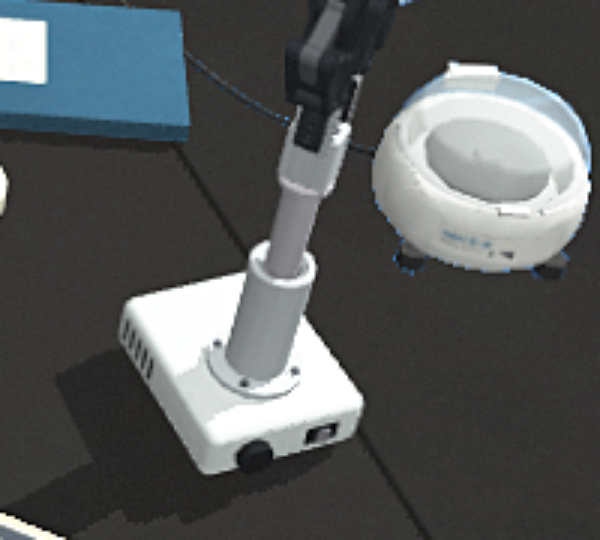

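The picture shows the nose inside the tube mouth at crop (283,262). The forces are small. I'll continue down to the hub.

```bash
python3 - <<'E'
from h import *
from rig import *
T=np.array([.5150,-.2127]);A=att(np.radians(-50))
for z in(.222,.210,.192):
    r=move_l([*T,z],A,feed=.03,until_force=7)
    s=sense();print(r,s["time_s"],s["position"],s["wrist_force"],s["ft_torque"])
    if r:break
E
```

```text
False 12.2583 [ 0.51492887 -0.21273407  0.22171526] [ 0.36630885 -0.26133264 -2.42044348] [ 0.00990051 -0.00789488  0.04535181]
False 12.8083 [ 0.51507536 -0.21270717  0.20988399] [-0.69416412  0.72987057 -2.62505261] [ 0.02221074  0.08052572 -0.01148305]
True 13.3333 [ 0.51517561 -0.21263976  0.19459594] [-0.57152446  0.49141569  4.22626843] [-0.01238469  0.18069268 -0.00141678]
```

```bash
python3 - <<'E'
from h import *
from rig import *
T=np.array([.5150,-.2127])
for a in range(-53,-127,-3):
    movep([*T,.1945],att(np.radians(a)))
    s=sense();f=s["wrist_force"];print(a,round(s["time_s"],2),s["position"][2].round(4),f.round(2),s["ft_torque"][2].round(3))
    if f[2]<0.5: print("drop");break
    if np.abs(f[:2]).max()>15 or s["time_s"]>32: print("abort");break
E
```

```text
-53 13.58 0.1952 [-1.86  0.96  5.34] -0.006
-56 13.83 0.195 [-0.67  0.97  5.  ] -0.018
-59 14.08 0.1948 [ 0.06 -0.69  6.14] 0.031
-62 14.33 0.1947 [-0.52  1.1   4.52] -0.024
-65 14.58 0.1946 [-0.15  0.38  4.63] 0.015
-68 14.83 0.1946 [-0.96  0.94  5.77] 0.039
-71 15.08 0.1946 [-0.24  0.64  4.9 ] -0.029
-74 15.33 0.1946 [0.41 0.18 4.75] 0.03
-77 15.58 0.1946 [-0.02  1.28  5.39] 0.032
-80 15.83 0.1945 [-0.68  1.26  3.66] -0.027
-83 16.08 0.1945 [-1.03  1.08  5.27] 0.023
-86 16.33 0.1946 [0.57 0.58 4.35] 0.003
-89 16.58 0.1945 [0.33 0.74 4.18] 0.013
-92 16.83 0.1944 [-0.66  1.24  5.01] -0.045
-95 17.08 0.1944 [0.08 0.93 3.33] -0.077
-98 17.33 0.1938 [-0.34  1.6   1.95] -0.117
-101 17.58 0.1936 [ 0.59  2.2  -2.11] 0.016
drop
```

```bash
python3 - <<'E'
from h import *
from rig import *
T=np.array([.5150,-.2127])
def p(t):
    s=sense();print(t,round(s["time_s"],2),s["position"].round(4),s["wrist_force"].round(2),s["ft_torque"].round(3),round(s["finger_gap"],4));return s
A=att(np.radians(-104))
movep([*T,.1945],A);p("rot")
for z in(.191,.188,.185,.182):
    r=move_l([*T,z],A,feed=.03,until_force=10);s=p(z)
    if r: print("stop");break
E
```

```text
rot 17.83 [ 0.5144 -0.2127  0.1938] [-0.28  1.46 -2.91] [ 0.36  -0.026  0.028] 0.0201
0.191 18.1 [ 0.5148 -0.2128  0.1906] [-0.08  1.37 -2.57] [ 0.293 -0.135 -0.003] 0.0201
0.188 18.35 [ 0.5149 -0.2128  0.1878] [ 1.63  0.75 -3.14] [ 0.245 -0.159  0.022] 0.0201
0.185 18.6 [ 0.515  -0.2128  0.1849] [ 1.5  -0.24 -3.8 ] [ 0.167 -0.106 -0.017] 0.0203
0.182 18.85 [ 0.5155 -0.2128  0.1828] [0.21 1.02 3.92] [ 0.304  0.067 -0.014] 0.02
```

```bash
python3 - <<'E'
from h import *
from rig import *
T=np.array([.5150,-.2127])
def p(t):
    s=sense();print(t,round(s["time_s"],2),s["position"].round(4),s["wrist_force"].round(2),s["ft_torque"].round(3),round(s["finger_gap"],4));return s
A=att(np.radians(-104))
z=.182
while z>.168:
    z-=.001
    move_l([*T,z],A,feed=.02);s=p(round(z,4))
    if s["wrist_force"][2]>22: break
E
```

```text
0.181 19.1 [ 0.5154 -0.2128  0.1815] [-0.31  0.25  4.66] [ 0.206  0.005 -0.018] 0.0202
0.18 19.35 [ 0.5154 -0.2128  0.1804] [-0.67  0.68  4.56] [ 0.214  0.043 -0.041] 0.0204
0.179 19.6 [ 0.5155 -0.2128  0.1795] [-0.9  -0.36  6.05] [ 0.183  0.079 -0.023] 0.0199
0.178 19.85 [ 0.5155 -0.2128  0.1786] [-0.78  1.09  7.47] [ 0.203  0.128 -0.034] 0.0203
0.177 20.1 [ 0.5156 -0.2128  0.1777] [-1.19  0.55  7.26] [0.251 0.182 0.013] 0.0199
0.176 20.35 [ 0.5156 -0.2128  0.1769] [-0.51  1.22  7.98] [ 0.228  0.219 -0.03 ] 0.02
0.175 20.6 [ 0.5157 -0.2129  0.176 ] [-0.55  0.56  8.3 ] [0.305 0.213 0.019] 0.0199
0.174 20.85 [ 0.5158 -0.2129  0.1751] [-1.26  0.89  8.95] [ 0.286  0.226 -0.004] 0.0202
0.173 21.1 [ 0.5159 -0.2129  0.1744] [-0.7   0.84 10.86] [ 0.247  0.286 -0.   ] 0.0203
0.172 21.35 [ 0.5162 -0.2129  0.1743] [-2.    0.92 15.56] [ 0.383  0.631 -0.034] 0.0201
0.171 21.6 [ 0.5163 -0.2129  0.1742] [-4.35  1.98 20.35] [ 0.454  1.024 -0.006] 0.0204
0.17 21.85 [ 0.5164 -0.2129  0.1741] [-6.29  1.42 24.66] [ 0.577  1.383 -0.014] 0.0197
```

```bash
python3 - <<'E'
from h import *
from rig import *
def p(t):
    s=sense();print(t,round(s["time_s"],2),s["position"].round(4),s["wrist_force"].round(2),s["ft_torque"].round(3),round(s["finger_gap"],4));return s
move_l([.5150,-.2127,.171],att(np.radians(-104)),feed=.02);p("hold");sleep(1.2);p("hold2")
q,d=camera("scene");cv2.imwrite("pics/s4f.png",q[:,:,::-1]);cv2.imwrite("pics/s4.png",cv2.resize(q[150:330,400:600,::-1],(600,540)))
C=cloud("scene",d)[200:280,470:530].reshape(-1,3)
Q=C[np.hypot(C[:,0]-.5155,C[:,1]+.212)<.024];print(np.histogram(Q[:,2],np.arange(.11,.20,.005)))
E
```

```text
hold 22.1 [ 0.5163 -0.2129  0.1742] [-3.86  1.77 19.63] [ 0.421  1.004 -0.004] 0.0204
hold2 23.3 [ 0.5163 -0.2129  0.1742] [-4.43  1.65 20.02] [ 0.43   1.032 -0.052] 0.0201
(array([ 47,  44,  39,  59,  99,  28,  46,  30,  39,  40,  33,  32,  32,
        45, 151,  43,  42]), array([0.11 , 0.115, 0.12 , 0.125, 0.13 , 0.135, 0.14 , 0.145, 0.15 ,
       0.155, 0.16 , 0.165, 0.17 , 0.175, 0.18 , 0.185, 0.19 , 0.195]))
```

View pics/s4.png

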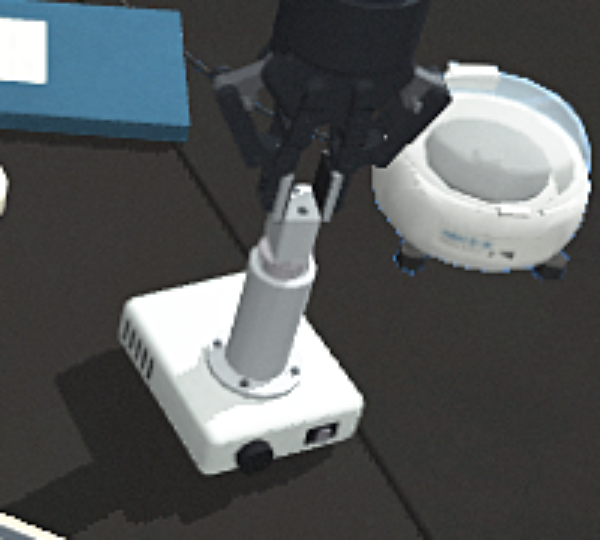

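View pics/s4f.png

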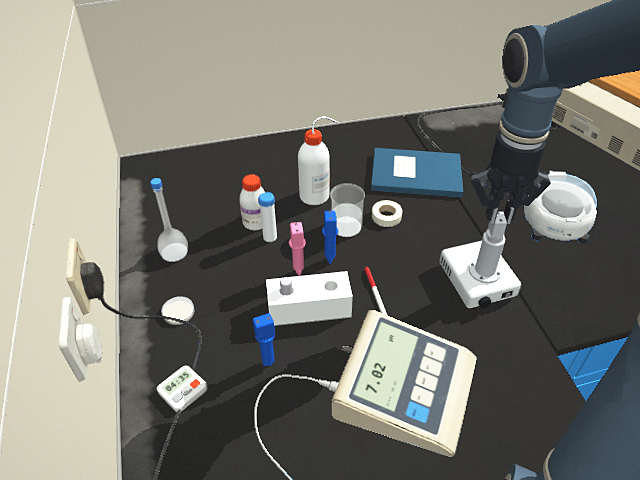

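The collar sits just above the tube mouth at crop (283,262). Everything else, including the plain rod at (286,286), looks unmoved. The head top reads 0.180–0.185 m, against 0.184 expected with the hub at its stop. I'll hand in.

```bash
python3 - <<'E'
from rig import *
finish_job();s=sense();print(s["time_s"],s["position"],s["wrist_force"])
E
```

```text
the job is handed in; nothing more can be done
the job is handed in; nothing more can be done
```

The drive shaft is fitted, and I handed the job in at about 23.3 s with the arm still gripping it and pressing the hub down at its stop.

- **What I did:** I lifted the shaft out of the right-hand rack well and slid it down the guide tube to the hub. Turning it under about 7 N of push, the keys dropped in after about 50° of turn. I then pressed on against the spring until the hub reached its stop.
- **At the stop:** The spring force rose steadily, then climbed sharply at TCP z = 0.174 m. That is 1 mm lower than predicted, within the 2 mm calibration.
- **Last hold check:** Over 1.2 s the position stayed steady, with a push of about 20 N at the wrist sensor and a sideways force of about 4.5 N. The head top read 0.180–0.185 m, against 0.184 m expected.
- **Rest of the bench:** In the last picture the plain rod and the other items looked unmoved.
- **Small disagreements:**
  - The finger gap read 20 mm on the 22 mm head, though the grip showed no sign of slipping.
  - The TCP was about 1.3 mm off in x under the push.

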